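Zero an engraving fixture's depth dial by feel, set it three clicks and lock it

TASK

Set the scribing depth on the engraving fixture. Turn the wide wing-grip dial clockwise (seen from above), click by click, until it comes up firmly against its zero stop, without forcing the stop; back it off anticlockwise by three clicks so that it rests in the third notch, then push the tall ball-ended lock lever fully over towards the brass tray and let go. Leave the small feed knob as it is and do not disturb the things lying about.

Things in the scene. Friction and masses are not known exactly. Their poses are not given: they have to be found in the camera images.
- fixture: Black board 470 x 370 x 20 mm, grey setting box 140 x 350 x 45 mm on its robot side (top 65 mm above table). Origin: board underside, level with the table, 10 mm beyond the box's centre. Its x points to the tray (brass, 236 mm across, centre at x 215 mm), y to the left, z up. On the box: dial at y +75, lock lever at y -65, feed knob at (-20,-140) mm.
- dial_grip (a point): Point on the dial's axis, 92 mm above table. Dial: black disc 72 mm wide, top 74 mm above table, with an upright wing 54 long x 14 thick, from 74 to 108 mm above table; x axis along the wing to its white mark, z up (the dial's axis). Start: 2 to 4 clicks from the stop. Wing headings tell nothing of the clicks: see dial_seat.
- dial_seat (a point): Point on the box top under the dial, on its axis. How the dial clicks: a spring pawl drops into uneven notches 15 to 20 degrees apart; ridges between take 0.1 to 0.3 Nm. The zero notch, 2.5 degrees before the stop, is click 0; each ridge passed is one click. The stop is inside, its place unknown; it yields 8 Nm/rad. Press it with 0.4 to 0.6 Nm; over 0.9 Nm it slips.
- lock_base: Dark block 70 x 50 x 25 mm under the lock lever; axes as the fixture's, origin at its underside, 65 mm above table.
- lock_tip (a point): Centre of the steel ball, 26 mm across, on the lock lever: 10 mm rod, ball centre 70 mm from a pivot (along fixture y) that is 22 mm above lock_base's origin. Free it leans to the robot: ball at fixture x -27 mm from the pivot, 151 mm above table; locked, at +27 mm. Friction about 1 N at the ball; it stays where it is left.
- lock (a joint): Lock lever angle, rad: 0 = free (leaning to the robot), 0.8 = fully over to the tray (locked).
- feed (a joint): Small feed knob's angle, rad, 0 at the start: leave alone. Black disc 32 mm wide with a wing 30 x 14 mm, top 109 mm above the table.
- gauge: Loose steel gauge block 30 x 20 x 11 mm on the box between dial and lever; leave it. (More loose things, left alone too: at the right on the table a hammer, a punch, a brass bowl; at the left two lidded pots up to 118 mm high and a pencil, all at least 400 mm to the side.)
- punch_a: Loose steel punch 105 x 10 x 10 mm on the board beside the tray, at the dial's side; leave it.

How it is judged:
By the outcome, as a careful person would: the job done as asked, in the order asked, and still so for the second after the job is handed in, with the robot touching nothing.
It also fails if it takes over 72 s, if anything falls off the work surface, if the arm or the gripper's body presses on something with over 40 N, if the wrist force passes 120 N, or if a joint passes its speed limit or range.

ROBOT

A 6-joint arm with a two-finger parallel gripper is mounted at the origin on the work surface. World frame = base frame: x ahead of the robot, y to its left, z up, the work surface at z = 0. Lengths are in m, angles in rad, forces in N, time in s.
With the tool pointing down it reaches from about 0.275 to 0.85 m from the base axis. Payload 19 kg.
Tool frame: the origin (TCP) lies between the finger pads; the fingertips stand nose_length ahead of it and the grasp point (between the pads) lies 5 mm behind it (nose_length is the distance from the TCP to the fingertips, in m); z points along the fingers, y is the line along which they close (so a half turn about z gives the same grasp; the last joint's range is limited). The gripper opens to 85 mm and grips with 20 to 120 N. Pads are 22 mm wide; open, the fingers measure 114 mm over their backs; the gripper's body (76 mm by 85 mm) begins 54 mm behind the grasp point. The pads swing forward as they close: fully open they stand 13 mm farther back than shut.
Start: joints at [1.208, 0.15, 1.437, -0, 1.554, -0.134], TCP at [0.13, 0.56, 0.222] pointing down, gripper open.
Joint ranges: [-2.8, 2.8], [-0.68, 2.1], [0.12, 2.68], [-1.39, 4.53], [0.16, 2.79], [-2.81, 2.81]. Speed limits (rad/s): [1.89, 1.89, 2.22, 3.01, 3.01, 3.01].

INTERFACE

Orientations are given as a rotation vector (axis times angle).
In Python, from cell import * gives the robot as it stands. The module is installed in compiled form; this text tells all that it offers.
- The arm moves only by the tool send_rows, never from a script. Its argument "deltas" is a list of rows, each an object of numbers: "grip": the finger opening in mm, from 0 to 85.4; "dx", "dy", "dz": the shift along the tool's x, y, z in mm; "twist": the turn about the tool's z in degrees. A call has exactly 10 rows; each row shifts and turns the commanded pose from where the row before left it, along the tool's axes as they then stand; what a row does not reach is not made up. A row lasts 1/10 s, in which the tool goes at most 50 mm and 8.59 degrees, less where a joint would pass 70% of its speed; a pose out of reach is approached as far as the arm can. A call is refused whole if a number of a shift passes 50 or a number of a turn 8.59, either way. A call with a gripper value outside its range is refused whole. The fingers move at their own pace and stop on an object; "newtons" is the grip in N (left out, the last holds). Time passes only in rows, so rows that do not move let the fingers close, or fill a call up. It gives the time, the measured TCP pose, the force, the opening and the grip force at its end, in the units of the state.
- state(): the state, without advancing time (a new reading comes with each control period).
- grab_frame(name): name is "scene" or "top"; returns (picture, depth): 420x560x3 uint8, red, green, blue; 420x560 float32, m along the optical axis (not along the pixel's ray), 0 where there is no reading.
- calibration(name): a dict with "vfov" (degrees; the focal length in pixels is half the picture's height over the tangent of half this angle, whatever the lens; pixels are square), "cx", "cy" (the principal point, pixels), "world_from_camera" (4x4, takes a point from camera to world coordinates). Camera axes: x right, y down, z forward; pixel columns grow to the right and rows downward; lengths in m; the calibration is good to about 2 mm. A picture is of the moment at which its call begins. calibration takes no time and is no camera call.
- finish_job(): hands the job in; it is judged then, once.
The state is a dict: "clock": time; "qpos": joint angles; "joint_velocities": joint speeds; "effort": joint torques, N m; "position": TCP position; "orientation": TCP orientation; "wrist_force": force on the tool from outside, world axes, zero at the start; "moment": the same for the moment, N m; "finger_gap": finger opening in m; "grasp_force": force on a finger pad.
Only numpy, scipy, OpenCV 4.12 (cv2) and the standard library are available. Lean on these libraries where they do the work, as an engineer would, in place of code of your own. Each camera call takes 0.05 s, during which the arm holds its last target. There are 200 camera calls.

## Working session

There is one attempt and no reset: what is moved stays moved. The work goes in short steps, Python scripts to look and compute and a tool call to move; the robot and the scene stay as the last step left them, time stands still between calls to the robot, and variables do not carry over. Pictures are saved under pics/ and viewed, at most 10 in all, crops included, and the job is handed in when it is done.

Besides the shell and the picture viewer there is one more tool, called after ">>>" in YAML: its name, and indented under it one key for each argument. send_rows: Moves the arm, as the interface text tells. Its arguments: {"type":"object","properties":{"deltas":{"type":"array","items":{"type":"object","properties":{"grip":{"type":"number"},"dx":{"type":"number"},"dy":{"type":"number"},"dz":{"type":"number"},"twist":{"type":"number"}}}},"newtons":{"type":"number"}},"required":["deltas"]}

```bash
mkdir -p pics; cat > h.py <<'E'
from cell import *
import numpy as np, cv2
def cam(n):
    c=calibration(n); f=210/np.tan(np.radians(c['vfov'])/2); return c,f
def pts(n,d):
    c,f=cam(n); v,u=np.mgrid[0:420,0:560]
    P=np.stack([(u-c['cx'])/f*d,(v-c['cy'])/f*d,d],-1); T=np.array(c['world_from_camera'])
    return P@T[:3,:3].T+T[:3,3]
E
python3 - <<'E'
from h import *
for n in("scene","top"):
    p,d=grab_frame(n); cv2.imwrite(f"pics/{n}0.png",p[...,::-1]); np.savez(f"{n}0.npz",p=p,d=d,P=pts(n,d))
    c,f=cam(n);print(n,f,c['cx'],c['cy'],np.round(c['world_from_camera'],3).tolist())
print(state())
E
```

```text
scene 462.9830811255039 280.4807404411883 210.69909092935146 [[-0.675, 0.628, -0.386, 0.838], [0.737, 0.572, -0.359, 0.285], [-0.004, -0.527, -0.85, 0.715], [0.0, 0.0, 0.0, 1.0]]
top 459.915140785357 283.051424720471 222.41686458151926 [[-0.001, -0.999, 0.034, 0.543], [-1.0, 0.001, -0.0, 0.064], [0.0, -0.034, -0.999, 0.816], [0.0, 0.0, 0.0, 1.0]]
{'clock': 0.1, 'qpos': array([ 1.20799454e+00,  1.50929382e-01,  1.43793977e+00, -2.69128659e-05,
        1.55374953e+00, -1.34042017e-01]), 'joint_velocities': array([-0.00021199, -0.00123485, -0.00184847, -0.00102271, -0.00238641,
        0.00112626]), 'effort': array([ 5.33404629e-03, -7.14389634e+01, -5.71789169e+01,  3.67745804e-05,
        7.39426789e-03,  1.27467847e-04]), 'position': array([0.13036906, 0.55981036, 0.22165313]), 'orientation': array([-3.58525403e-01, -3.12083968e+00,  1.57247581e-03]), 'wrist_force': array([0.07823101, 0.31126523, 1.20126272]), 'moment': array([ 0.03615772,  0.00814855, -0.00108261]), 'grasp_force': 0.0, 'finger_gap': 0.08529051016441783}
```

View pics/top0.png

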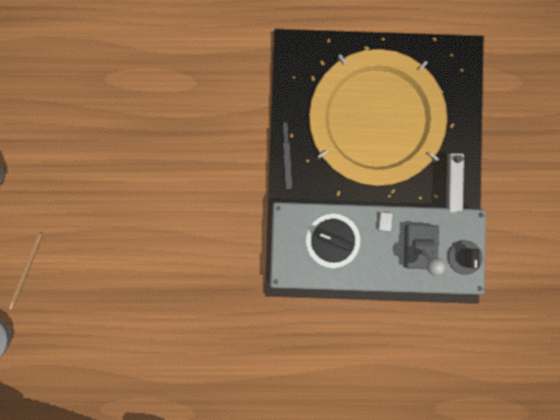

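View pics/scene0.png

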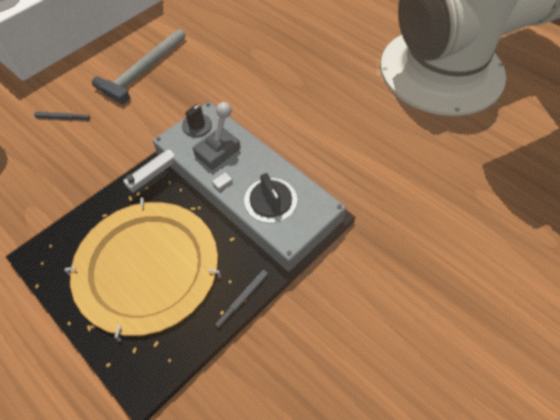

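The top view shows the dial at about (333,241), with the wing running from its white mark at about (320,236) to (350,247). The ball is at (437,267) and the feed knob at (465,257). In the scene view the dial is at (270,198) and the ball at (224,109).

```bash
python3 - <<'E'
from h import *
for n in("scene","top"):
    z=np.load(n+"0.npz");P=z['P'];p=z['p'].astype(int)
    g=p.sum(-1); X,Y,Z=P[...,0],P[...,1],P[...,2]
    box=(abs(Z-.065)<.006)&(z['d']>0)
    b=np.float32(np.c_[X[box],Y[box]]*1000); 
    lab=cv2.connectedComponentsWithStats(box.astype(np.uint8)); k=1+np.argmax(lab[2][1:,4]); m=lab[1]==k
    r=cv2.minAreaRect(np.float32(np.c_[X[m],Y[m]]*1000)); print(n,"box",r, "z",np.median(Z[m]))
    ctr={'top':(333,241),'scene':(270,198)}[n]
    v,u=np.mgrid[0:420,0:560]; near=np.hypot(u-ctr[0],v-ctr[1])<45
    w=near&(Z>.085)&(Z<.125); q=np.c_[X[w],Y[w]]*1000; r=cv2.minAreaRect(np.float32(q)); print("wing",len(q),r,"top",np.percentile(Z[w],[50,95]))
    ring=near&(p.min(-1)>180)&(Z<.08); q=np.float32(np.c_[X[ring],Y[ring]]*1000); print("ring",cv2.minEnclosingCircle(q))
    mk=w&(p.min(-1)>150); print("mark",mk.sum(),np.mean(P[mk],0) if mk.any() else None)
    top=near&(Z>np.percentile(Z[w],95)-.008); print("wingtop",np.mean(P[top],0), cv2.fitLine(np.float32(np.c_[X[top],Y[top]]),cv2.DIST_L2,0,.01,.01).ravel())
    ctr={'top':(437,267),'scene':(224,109)}[n]
    bl=(np.hypot(u-ctr[0],v-ctr[1])<12)&(Z>.135)&(Z<.18); print("ball",bl.sum(),np.mean(P[bl],0),[np.ptp(P[bl],0)],P[bl].max(0))
E
```

```text
scene box ((570.9761352539062, -91.71385192871094), (350.3550109863281, 230.0277862548828), 88.176025390625) z 0.06571228952431923
wing 376 ((539.1024780273438, -15.703266143798828), (55.10493087768555, 14.085622787475586), 68.00516510009766) top [0.10747663 0.10991021]
ring ((541.5403442382812, -33.002803802490234), 60.981258392333984)
mark 15 [0.54560818 0.0008014  0.10924458]
wingtop [0.5583336  0.00375615 0.14432792] [0.6998929  0.7142479  0.5583336  0.00375615]
ball 217 [ 0.5053312  -0.15038409  0.15682233] [array([0.02373087, 0.0221668 , 0.02990011])] [ 0.51462668 -0.14147403  0.16662317]
top box ((570.3202514648438, -92.68388366699219), (349.3724060058594, 228.96849060058594), 88.25526428222656) z 0.06488358247648773
wing 330 ((538.8062744140625, -17.101593017578125), (53.97483444213867, 13.988100051879883), 68.03364562988281) top [0.10747526 0.10950948]
ring ((539.36962890625, -16.84922981262207), 44.539039611816406)
mark 21 [ 5.45642825e-01 -9.26880257e-05  1.08193687e-01]
wingtop [ 0.53916573 -0.01058632  0.15996245] [ 0.15049823  0.98861027  0.53916574 -0.01058632]
ball 273 [ 0.50240983 -0.15335568  0.1591584 ] [array([0.02508148, 0.02490154, 0.03006505])] [ 0.51455711 -0.14272528  0.16562575]
```

```bash
python3 -c "
import cell;print([ (k,getattr(cell,k)) for k in dir(cell) if k[0]!='_'])"
```

```text
[('IKError', <class 'cell.IKError'>), ('calibration', <function make.<locals>.<lambda> at 0x7f81a2ccc680>), ('finish_job', <function connect.<locals>.done at 0x7f81a2c437e0>), ('grab_frame', <function make.<locals>.drawn_camera at 0x7f81a2ccc0e0>), ('nose_length', 0.014), ('state', <function make.<locals>.<lambda> at 0x7f81a2ccc5e0>)]
```

>>> send_rows:
  deltas:
    - {"dx":-35.2,"dy":-31.2}
    - {"dx":-35.2,"dy":-31.2}
    - {"dx":-35.2,"dy":-31.2}
    - {"dx":-35.2,"dy":-31.2}
    - {"dx":-35.2,"dy":-31.2}
    - {"dx":-35.2,"dy":-31.2}
    - {"dx":-35.2,"dy":-31.2}
    - {"dx":-35.2,"dy":-31.2}
    - {"dx":-35.2,"dy":-31.2}
    - {"dx":-35.2,"dy":-31.2}

```text
$.deltas[0]: bad value
```

>>> send_rows:
  deltas:
    - {"dx":-35.2,"dy":-31.2}
    - {"dx":-35.2,"dy":-31.2}
    - {"dx":-35.2,"dy":-31.2}
    - {"dx":-35.2,"dy":-31.2}
    - {"dx":-35.2,"dy":-31.2}
    - {"twist":8.25}
    - {"twist":8.25}
    - {"twist":8.25}
    - {"twist":8.25}
    - {"twist":8.25}

```text
$.deltas[0]: bad value
```

>>> send_rows:
  deltas:
    - {"twist":8.25}
    - {"twist":8.25}
    - {"twist":8.25}
    - {"twist":8.25}
    - {"twist":8.25}
    - {"twist":8.25}
    - {"twist":8.25}
    - {"grip":60}
    - {}
    - {}

```text
$.deltas[0]: bad value
```

>>> send_rows:
  deltas:
    - {"dx":-35.2,"dy":-31.2,"dz":0,"twist":0,"grip":85}
    - {"dx":-35.2,"dy":-31.2,"dz":0,"twist":0,"grip":85}
    - {"dx":-35.2,"dy":-31.2,"dz":0,"twist":0,"grip":85}
    - {"dx":-35.2,"dy":-31.2,"dz":0,"twist":0,"grip":85}
    - {"dx":-35.2,"dy":-31.2,"dz":0,"twist":0,"grip":85}
    - {"dx":-35.2,"dy":-31.2,"dz":0,"twist":0,"grip":85}
    - {"dx":-35.2,"dy":-31.2,"dz":0,"twist":0,"grip":85}
    - {"dx":-35.2,"dy":-31.2,"dz":0,"twist":0,"grip":85}
    - {"dx":-35.2,"dy":-31.2,"dz":0,"twist":0,"grip":85}
    - {"dx":-35.2,"dy":-31.2,"dz":0,"twist":0,"grip":85}

```text
clock: 1.1
position: [0.4031, 0.1744, 0.2222]
orientation: [0.359, 3.121, 0.0]
wrist_force: [1.5, 0.9, 0.5]
finger_gap: 0.0851
grasp_force: 0.0
```

>>> send_rows:
  deltas:
    - {"dx":-35.2,"dy":-31.2,"dz":0,"twist":0,"grip":85}
    - {"dx":-35.2,"dy":-31.2,"dz":0,"twist":0,"grip":85}
    - {"dx":-35.2,"dy":-31.2,"dz":0,"twist":0,"grip":85}
    - {"dx":-35.2,"dy":-31.2,"dz":0,"twist":0,"grip":85}
    - {"dx":-35.2,"dy":-31.2,"dz":0,"twist":0,"grip":85}
    - {"dx":0,"dy":0,"dz":0,"twist":8.25,"grip":85}
    - {"dx":0,"dy":0,"dz":0,"twist":8.25,"grip":85}
    - {"dx":0,"dy":0,"dz":0,"twist":8.25,"grip":85}
    - {"dx":0,"dy":0,"dz":0,"twist":8.25,"grip":85}
    - {"dx":0,"dy":0,"dz":0,"twist":8.25,"grip":85}

```text
clock: 2.1
position: [0.5384, -0.0156, 0.2219]
orientation: [-1.443, -2.79, 0.001]
wrist_force: [0.1, -0.0, -0.4]
finger_gap: 0.085
grasp_force: 0.0
```

>>> send_rows:
  deltas:
    - {"dx":0,"dy":0,"dz":0,"twist":8.25,"grip":85}
    - {"dx":0,"dy":0,"dz":0,"twist":8.25,"grip":85}
    - {"dx":0,"dy":0,"dz":0,"twist":8.25,"grip":85}
    - {"dx":0,"dy":0,"dz":0,"twist":8.25,"grip":85}
    - {"dx":0,"dy":0,"dz":0,"twist":8.25,"grip":70}
    - {"dx":0,"dy":0,"dz":0,"twist":8.25,"grip":60}
    - {"dx":0,"dy":0,"dz":0,"twist":8.25,"grip":50}
    - {"dx":0,"dy":0,"dz":30,"twist":0,"grip":50}
    - {"dx":0,"dy":0,"dz":30,"twist":0,"grip":50}
    - {"dx":0,"dy":0,"dz":0,"twist":0,"grip":50}

```text
clock: 3.1
position: [0.5367, -0.0153, 0.1586]
orientation: [-2.603, -1.752, 0.007]
wrist_force: [0.7, 0.5, -0.2]
finger_gap: 0.05
grasp_force: 0.0
```

```bash
cat >> h.py <<'E'
def st():
    s=state(); from scipy.spatial.transform import Rotation as R
    M=R.from_rotvec(s['orientation']).as_matrix()
    print('t',s['clock'],'p',np.round(s['position']*1000,1),'yang',round(np.degrees(np.arctan2(M[1,1],M[0,1])),2),'tilt',np.round(M[:2,2],4),'F',np.round(s['wrist_force'],2),'M',np.round(s['moment'],3),'q',np.round(s['qpos'],3),'gap',round(s['finger_gap'],4),'gf',round(s['grasp_force'],1))
E
python3 -c "
from h import *
st()"
```

```text
t 3.1 p [536.7 -15.3 158.6] yang -22.11 tilt [-0.006  0.001] F [ 0.67  0.51 -0.16] M [-0.012 -0.024 -0.021] q [-0.172  0.106  1.617 -0.     1.425  0.214] gap 0.05 gf 0.0
```

>>> send_rows:
  deltas:
    - {"dx":-0.2,"dy":2.5,"dz":10,"twist":0,"grip":50}
    - {"dx":0,"dy":0,"dz":15,"twist":0,"grip":50}
    - {"dx":0,"dy":0,"dz":15,"twist":0,"grip":50}
    - {"dx":0,"dy":0,"dz":10,"twist":0,"grip":50}
    - {"dx":0,"dy":0,"dz":5,"twist":0,"grip":50}
    - {"dx":0,"dy":0,"dz":0,"twist":0,"grip":50}
    - {"dx":0,"dy":0,"dz":0,"twist":0,"grip":50}
    - {"dx":0,"dy":0,"dz":0,"twist":0,"grip":50}
    - {"dx":0,"dy":0,"dz":0,"twist":0,"grip":50}
    - {"dx":0,"dy":0,"dz":0,"twist":0,"grip":50}

```text
clock: 4.1
position: [0.5409, -0.0167, 0.1075]
orientation: [2.606, 1.754, 0.0]
wrist_force: [-1.1, 0.7, -0.3]
finger_gap: 0.0498
grasp_force: 0.0
```

```bash
python3 -c "
from h import *
st()"
```

```text
t 4.1 p [540.9 -16.7 107.5] yang -22.11 tilt [ 0.0004 -0.0002] F [-1.08  0.72 -0.27] M [ 0.009  0.026 -0.008] q [-0.173  0.147  1.678 -0.     1.316  0.213] gap 0.0498 gf 0.0
```

>>> send_rows:
  deltas:
    - {"dx":-0.4,"dy":-1.9,"dz":5,"twist":0,"grip":50}
    - {"dx":0,"dy":0,"dz":6,"twist":0,"grip":50}
    - {"dx":0,"dy":0,"dz":4.5,"twist":0,"grip":50}
    - {"dx":0,"dy":0,"dz":0,"twist":0,"grip":40}
    - {"dx":0,"dy":0,"dz":0,"twist":0,"grip":30}
    - {"dx":0,"dy":0,"dz":0,"twist":0,"grip":20}
    - {"dx":0,"dy":0,"dz":0,"twist":0,"grip":10}
    - {"dx":0,"dy":0,"dz":0,"twist":0,"grip":5}
    - {"dx":0,"dy":0,"dz":0,"twist":0,"grip":5}
    - {"dx":0,"dy":0,"dz":0,"twist":0,"grip":5}
  newtons: 40

```text
clock: 5.1
position: [0.5389, -0.0163, 0.092]
orientation: [2.606, 1.754, 0.0]
wrist_force: [-3.0, 1.1, 5.2]
finger_gap: 0.0128
grasp_force: 41.8
```

```bash
python3 -c "
from h import *
st()"
```

```text
t 5.1 p [538.9 -16.3  92. ] yang -22.11 tilt [ 0.0002 -0.0001] F [-3.04  1.07  5.21] M [0.16  0.514 0.026] q [-0.173  0.156  1.701 -0.     1.284  0.213] gap 0.0128 gf 41.8
```

>>> send_rows:
  deltas:
    - {"dx":0,"dy":0,"dz":0,"twist":0.7,"grip":5}
    - {"dx":0,"dy":0,"dz":0,"twist":0.7,"grip":5}
    - {"dx":0,"dy":0,"dz":0,"twist":0.7,"grip":5}
    - {"dx":0,"dy":0,"dz":0,"twist":0.7,"grip":5}
    - {"dx":0,"dy":0,"dz":0,"twist":0.7,"grip":5}
    - {"dx":0,"dy":0,"dz":0,"twist":0.5,"grip":5}
    - {"dx":0,"dy":0,"dz":0,"twist":0.5,"grip":5}
    - {"dx":0,"dy":0,"dz":0,"twist":0.5,"grip":5}
    - {"dx":0,"dy":0,"dz":0,"twist":0,"grip":5}
    - {"dx":0,"dy":0,"dz":0,"twist":0,"grip":5}

```text
clock: 6.1
position: [0.5388, -0.0163, 0.092]
orientation: [2.68, 1.639, 0.0]
wrist_force: [-3.6, 1.4, 6.3]
finger_gap: 0.0125
grasp_force: 41.8
```

```bash
python3 -c "
from h import *
st()"
```

```text
t 6.1 p [538.8 -16.3  92. ] yang -27.11 tilt [ 0.0002 -0.0001] F [-3.6   1.39  6.33] M [0.191 0.596 0.075] q [-0.173  0.156  1.701 -0.     1.284  0.3  ] gap 0.0125 gf 41.8
```

>>> send_rows:
  deltas:
    - {"dx":0,"dy":0,"dz":0,"twist":0.5,"grip":5}
    - {"dx":0,"dy":0,"dz":0,"twist":0.5,"grip":5}
    - {"dx":0,"dy":0,"dz":0,"twist":0.5,"grip":5}
    - {"dx":0,"dy":0,"dz":0,"twist":0.5,"grip":5}
    - {"dx":0,"dy":0,"dz":0,"twist":0.5,"grip":5}
    - {"dx":0,"dy":0,"dz":0,"twist":0.5,"grip":5}
    - {"dx":0,"dy":0,"dz":0,"twist":0.5,"grip":5}
    - {"dx":0,"dy":0,"dz":0,"twist":0.5,"grip":5}
    - {"dx":0,"dy":0,"dz":0,"twist":0,"grip":5}
    - {"dx":0,"dy":0,"dz":0,"twist":0,"grip":5}

```text
clock: 7.1
position: [0.5388, -0.0163, 0.092]
orientation: [2.736, 1.544, 0.0]
wrist_force: [-4.1, 1.7, 5.5]
finger_gap: 0.0123
grasp_force: 41.8
```

```bash
python3 -c "
from h import *
st()"
```

```text
t 7.1 p [538.8 -16.3  92. ] yang -31.11 tilt [ 0.0001 -0.0001] F [-4.07  1.66  5.5 ] M [ 0.189  0.617 -0.051] q [-0.173  0.156  1.701 -0.     1.284  0.37 ] gap 0.0123 gf 41.8
```

>>> send_rows:
  deltas:
    - {"dx":0,"dy":0,"dz":0,"twist":0.5,"grip":5}
    - {"dx":0,"dy":0,"dz":0,"twist":0.5,"grip":5}
    - {"dx":0,"dy":0,"dz":0,"twist":0.5,"grip":5}
    - {"dx":0,"dy":0,"dz":0,"twist":0.5,"grip":5}
    - {"dx":0,"dy":0,"dz":0,"twist":0.5,"grip":5}
    - {"dx":0,"dy":0,"dz":0,"twist":0.5,"grip":5}
    - {"dx":0,"dy":0,"dz":0,"twist":0.5,"grip":5}
    - {"dx":0,"dy":0,"dz":0,"twist":0.5,"grip":5}
    - {"dx":0,"dy":0,"dz":0,"twist":0,"grip":5}
    - {"dx":0,"dy":0,"dz":0,"twist":0,"grip":5}

```text
clock: 8.1
position: [0.5388, -0.0163, 0.092]
orientation: [2.788, 1.448, 0.0]
wrist_force: [-3.7, 2.5, 6.6]
finger_gap: 0.0123
grasp_force: 41.8
```

```bash
python3 -c "
from h import *
st()"
```

```text
t 8.1 p [538.8 -16.3  92. ] yang -35.11 tilt [ 0.0001 -0.    ] F [-3.7   2.52  6.65] M [ 0.161  0.655 -0.138] q [-0.173  0.156  1.701 -0.     1.284  0.44 ] gap 0.0123 gf 41.8
```

>>> send_rows:
  deltas:
    - {"dx":0,"dy":0,"dz":0,"twist":0.5,"grip":5}
    - {"dx":0,"dy":0,"dz":0,"twist":0.5,"grip":5}
    - {"dx":0,"dy":0,"dz":0,"twist":0.5,"grip":5}
    - {"dx":0,"dy":0,"dz":0,"twist":0.5,"grip":5}
    - {"dx":0,"dy":0,"dz":0,"twist":0.5,"grip":5}
    - {"dx":0,"dy":0,"dz":0,"twist":0.5,"grip":5}
    - {"dx":0,"dy":0,"dz":0,"twist":0.5,"grip":5}
    - {"dx":0,"dy":0,"dz":0,"twist":0.5,"grip":5}
    - {"dx":0,"dy":0,"dz":0,"twist":0,"grip":5}
    - {"dx":0,"dy":0,"dz":0,"twist":0,"grip":5}

```text
clock: 9.1
position: [0.5388, -0.0163, 0.092]
orientation: [-2.837, -1.35, 0.0]
wrist_force: [-3.6, 2.3, 6.3]
finger_gap: 0.0127
grasp_force: 41.8
```

```bash
python3 -c "
from h import *
st()"
```

```text
t 9.1 p [538.8 -16.3  92. ] yang -39.11 tilt [-0. -0.] F [-3.6   2.29  6.28] M [0.271 0.679 0.003] q [-0.173  0.156  1.701 -0.     1.284  0.509] gap 0.0127 gf 41.8
```

>>> send_rows:
  deltas:
    - {"dx":0,"dy":0,"dz":0,"twist":0.5,"grip":5}
    - {"dx":0,"dy":0,"dz":0,"twist":0.5,"grip":5}
    - {"dx":0,"dy":0,"dz":0,"twist":0.5,"grip":5}
    - {"dx":0,"dy":0,"dz":0,"twist":0.5,"grip":5}
    - {"dx":0,"dy":0,"dz":0,"twist":0.5,"grip":5}
    - {"dx":0,"dy":0,"dz":0,"twist":0.5,"grip":5}
    - {"dx":0,"dy":0,"dz":0,"twist":0.5,"grip":5}
    - {"dx":0,"dy":0,"dz":0,"twist":0.5,"grip":5}
    - {"dx":0,"dy":0,"dz":0,"twist":0,"grip":5}
    - {"dx":0,"dy":0,"dz":0,"twist":0,"grip":5}

```text
clock: 10.1
position: [0.5388, -0.0162, 0.092]
orientation: [-2.882, -1.25, 0.0]
wrist_force: [-3.8, 1.2, 6.3]
finger_gap: 0.0127
grasp_force: 41.9
```

```bash
python3 -c "
from h import *
st()"
```

```text
t 10.1 p [538.8 -16.2  92. ] yang -43.1 tilt [-0. -0.] F [-3.82  1.25  6.3 ] M [0.322 0.681 0.304] q [-0.173  0.156  1.701 -0.     1.284  0.579] gap 0.0127 gf 41.9
```

>>> send_rows:
  deltas:
    - {"dx":0,"dy":0,"dz":0,"twist":0.5,"grip":5}
    - {"dx":0,"dy":0,"dz":0,"twist":0.5,"grip":5}
    - {"dx":0,"dy":0,"dz":0,"twist":0.5,"grip":5}
    - {"dx":0,"dy":0,"dz":0,"twist":0.5,"grip":5}
    - {"dx":0,"dy":0,"dz":0,"twist":0.5,"grip":5}
    - {"dx":0,"dy":0,"dz":0,"twist":0.5,"grip":5}
    - {"dx":0,"dy":0,"dz":0,"twist":0.5,"grip":5}
    - {"dx":0,"dy":0,"dz":0,"twist":0.5,"grip":5}
    - {"dx":0,"dy":0,"dz":0,"twist":0,"grip":5}
    - {"dx":0,"dy":0,"dz":0,"twist":0,"grip":5}

```text
clock: 11.1
position: [0.5387, -0.0162, 0.092]
orientation: [-2.924, -1.149, 0.0]
wrist_force: [-4.1, 1.6, 6.1]
finger_gap: 0.0123
grasp_force: 41.9
```

```bash
python3 -c "
from h import *
st()"
```

```text
t 11.1 p [538.7 -16.2  92. ] yang -47.1 tilt [-0.0001  0.0001] F [-4.15  1.63  6.09] M [0.34  0.768 0.095] q [-0.173  0.156  1.701  0.     1.284  0.649] gap 0.0123 gf 41.9
```

>>> send_rows:
  deltas:
    - {"dx":0,"dy":0,"dz":0,"twist":0.5,"grip":5}
    - {"dx":0,"dy":0,"dz":0,"twist":0.5,"grip":5}
    - {"dx":0,"dy":0,"dz":0,"twist":0.5,"grip":5}
    - {"dx":0,"dy":0,"dz":0,"twist":0.5,"grip":5}
    - {"dx":0,"dy":0,"dz":0,"twist":0.5,"grip":5}
    - {"dx":0,"dy":0,"dz":0,"twist":0.5,"grip":5}
    - {"dx":0,"dy":0,"dz":0,"twist":0.5,"grip":5}
    - {"dx":0,"dy":0,"dz":0,"twist":0.5,"grip":5}
    - {"dx":0,"dy":0,"dz":0,"twist":0,"grip":5}
    - {"dx":0,"dy":0,"dz":0,"twist":0,"grip":5}

```text
clock: 12.1
position: [0.5387, -0.0162, 0.092]
orientation: [-2.962, -1.046, 0.0]
wrist_force: [-4.8, 2.4, 7.2]
finger_gap: 0.0124
grasp_force: 41.9
```

```bash
python3 -c "
from h import *
st()"
```

```text
t 12.1 p [538.7 -16.2  92. ] yang -51.11 tilt [-0.0001  0.0001] F [-4.8   2.4   7.23] M [0.241 0.783 0.016] q [-0.173  0.156  1.701  0.     1.284  0.719] gap 0.0124 gf 41.9
```

>>> send_rows:
  deltas:
    - {"dx":0,"dy":0,"dz":0,"twist":0.5,"grip":5}
    - {"dx":0,"dy":0,"dz":0,"twist":0.5,"grip":5}
    - {"dx":0,"dy":0,"dz":0,"twist":0.5,"grip":5}
    - {"dx":0,"dy":0,"dz":0,"twist":0.5,"grip":5}
    - {"dx":0,"dy":0,"dz":0,"twist":0.5,"grip":5}
    - {"dx":0,"dy":0,"dz":0,"twist":0.5,"grip":5}
    - {"dx":0,"dy":0,"dz":0,"twist":0.5,"grip":5}
    - {"dx":0,"dy":0,"dz":0,"twist":0.5,"grip":5}
    - {"dx":0,"dy":0,"dz":0,"twist":0,"grip":5}
    - {"dx":0,"dy":0,"dz":0,"twist":0,"grip":5}

```text
clock: 13.1
position: [0.5387, -0.0162, 0.092]
orientation: [-2.997, -0.942, 0.0]
wrist_force: [-4.5, 2.3, 6.3]
finger_gap: 0.0123
grasp_force: 41.9
```

```bash
python3 -c "
from h import *
st()"
```

```text
t 13.1 p [538.7 -16.2  92. ] yang -55.11 tilt [-0.0002  0.0001] F [-4.51  2.26  6.31] M [ 0.323  0.819 -0.141] q [-0.173  0.156  1.701  0.     1.284  0.789] gap 0.0123 gf 41.9
```

>>> send_rows:
  deltas:
    - {"dx":0,"dy":0,"dz":0,"twist":0.4,"grip":5}
    - {"dx":0,"dy":0,"dz":0,"twist":0.4,"grip":5}
    - {"dx":0,"dy":0,"dz":0,"twist":0.4,"grip":5}
    - {"dx":0,"dy":0,"dz":0,"twist":0.4,"grip":5}
    - {"dx":0,"dy":0,"dz":0,"twist":0.4,"grip":5}
    - {"dx":0,"dy":0,"dz":0,"twist":0.5,"grip":5}
    - {"dx":0,"dy":0,"dz":0,"twist":0.5,"grip":5}
    - {"dx":0,"dy":0,"dz":0,"twist":0,"grip":5}
    - {"dx":0,"dy":0,"dz":0,"twist":0,"grip":5}
    - {"dx":0,"dy":0,"dz":0,"twist":0,"grip":5}

```text
clock: 14.1
position: [0.5387, -0.0162, 0.092]
orientation: [-3.021, -0.863, 0.0]
wrist_force: [-4.3, 2.5, 7.2]
finger_gap: 0.0125
grasp_force: 41.9
```

```bash
python3 -c "
from h import *
st()"
```

```text
t 14.1 p [538.7 -16.2  92. ] yang -58.11 tilt [-0.0002  0.0001] F [-4.32  2.45  7.17] M [ 0.327  0.876 -0.116] q [-0.173  0.156  1.701  0.     1.284  0.841] gap 0.0125 gf 41.9
```

>>> send_rows:
  deltas:
    - {"dx":0,"dy":0,"dz":0,"twist":0.4,"grip":5}
    - {"dx":0,"dy":0,"dz":0,"twist":0.4,"grip":5}
    - {"dx":0,"dy":0,"dz":0,"twist":0.4,"grip":5}
    - {"dx":0,"dy":0,"dz":0,"twist":0.4,"grip":5}
    - {"dx":0,"dy":0,"dz":0,"twist":0.4,"grip":5}
    - {"dx":0,"dy":0,"dz":0,"twist":0.5,"grip":5}
    - {"dx":0,"dy":0,"dz":0,"twist":0.5,"grip":5}
    - {"dx":0,"dy":0,"dz":0,"twist":0,"grip":5}
    - {"dx":0,"dy":0,"dz":0,"twist":0,"grip":5}
    - {"dx":0,"dy":0,"dz":0,"twist":0,"grip":5}

```text
clock: 15.1
position: [0.5387, -0.0161, 0.092]
orientation: [-3.042, -0.784, 0.0]
wrist_force: [-4.9, 2.7, 7.1]
finger_gap: 0.0126
grasp_force: 41.9
```

```bash
python3 -c "
from h import *
st()"
```

```text
t 15.1 p [538.7 -16.1  92. ] yang -61.1 tilt [-0.0002  0.0002] F [-4.88  2.69  7.08] M [0.431 0.876 0.138] q [-0.173  0.156  1.701  0.     1.285  0.893] gap 0.0126 gf 41.9
```

>>> send_rows:
  deltas:
    - {"dx":0,"dy":0,"dz":0,"twist":0.4,"grip":5}
    - {"dx":0,"dy":0,"dz":0,"twist":0.4,"grip":5}
    - {"dx":0,"dy":0,"dz":0,"twist":0.4,"grip":5}
    - {"dx":0,"dy":0,"dz":0,"twist":0.4,"grip":5}
    - {"dx":0,"dy":0,"dz":0,"twist":0.4,"grip":5}
    - {"dx":0,"dy":0,"dz":0,"twist":0,"grip":5}
    - {"dx":0,"dy":0,"dz":0,"twist":0,"grip":5}
    - {"dx":0,"dy":0,"dz":0,"twist":0,"grip":5}
    - {"dx":0,"dy":0,"dz":0,"twist":0,"grip":5}
    - {"dx":0,"dy":0,"dz":0,"twist":0,"grip":5}

```text
clock: 16.1
position: [0.5387, -0.0161, 0.092]
orientation: [-3.055, -0.731, 0.0]
wrist_force: [-5.1, 3.0, 7.2]
finger_gap: 0.0124
grasp_force: 42.0
```

```bash
python3 -c "
from h import *
st()"
```

```text
t 16.1 p [538.7 -16.1  92. ] yang -63.09 tilt [-0.0002  0.0002] F [-5.11  2.95  7.23] M [0.455 0.839 0.233] q [-0.173  0.156  1.701  0.     1.285  0.928] gap 0.0124 gf 42.0
```

>>> send_rows:
  deltas:
    - {"dx":0,"dy":0,"dz":0,"twist":0.4,"grip":5}
    - {"dx":0,"dy":0,"dz":0,"twist":0.4,"grip":5}
    - {"dx":0,"dy":0,"dz":0,"twist":0.4,"grip":5}
    - {"dx":0,"dy":0,"dz":0,"twist":0.4,"grip":5}
    - {"dx":0,"dy":0,"dz":0,"twist":0.4,"grip":5}
    - {"dx":0,"dy":0,"dz":0,"twist":0,"grip":5}
    - {"dx":0,"dy":0,"dz":0,"twist":0,"grip":5}
    - {"dx":0,"dy":0,"dz":0,"twist":0,"grip":5}
    - {"dx":0,"dy":0,"dz":0,"twist":0,"grip":5}
    - {"dx":0,"dy":0,"dz":0,"twist":0,"grip":5}

```text
clock: 17.1
position: [0.5387, -0.0161, 0.092]
orientation: [-3.067, -0.677, 0.0]
wrist_force: [-4.3, 3.0, 7.1]
finger_gap: 0.0124
grasp_force: 42.0
```

```bash
python3 -c "
from h import *
st()"
```

```text
t 17.1 p [538.7 -16.1  92. ] yang -65.1 tilt [-0.0002  0.0002] F [-4.32  3.    7.12] M [0.481 0.912 0.139] q [-0.173  0.156  1.701  0.     1.285  0.963] gap 0.0124 gf 42.0
```

>>> send_rows:
  deltas:
    - {"dx":0,"dy":0,"dz":0,"twist":0.5,"grip":5}
    - {"dx":0,"dy":0,"dz":0,"twist":0.5,"grip":5}
    - {"dx":0,"dy":0,"dz":0,"twist":0.5,"grip":5}
    - {"dx":0,"dy":0,"dz":0,"twist":0.5,"grip":5}
    - {"dx":0,"dy":0,"dz":0,"twist":0.5,"grip":5}
    - {"dx":0,"dy":0,"dz":0,"twist":0.5,"grip":5}
    - {"dx":0,"dy":0,"dz":0,"twist":0.5,"grip":5}
    - {"dx":0,"dy":0,"dz":0,"twist":0.5,"grip":5}
    - {"dx":0,"dy":0,"dz":0,"twist":0,"grip":5}
    - {"dx":0,"dy":0,"dz":0,"twist":0,"grip":5}

```text
clock: 18.1
position: [0.5387, -0.0161, 0.092]
orientation: [-3.089, -0.57, 0.0]
wrist_force: [-5.5, 2.5, 7.3]
finger_gap: 0.0121
grasp_force: 41.9
```

```bash
python3 -c "
from h import *
st()"
```

```text
t 18.1 p [538.7 -16.1  92. ] yang -69.1 tilt [-0.0002  0.0003] F [-5.53  2.52  7.33] M [0.507 0.902 0.051] q [-0.173  0.156  1.701  0.     1.285  1.033] gap 0.0121 gf 41.9
```

>>> send_rows:
  deltas:
    - {"dx":0,"dy":0,"dz":0,"twist":0.5,"grip":5}
    - {"dx":0,"dy":0,"dz":0,"twist":0.5,"grip":5}
    - {"dx":0,"dy":0,"dz":0,"twist":0.5,"grip":5}
    - {"dx":0,"dy":0,"dz":0,"twist":0.5,"grip":5}
    - {"dx":0,"dy":0,"dz":0,"twist":0.5,"grip":5}
    - {"dx":0,"dy":0,"dz":0,"twist":0.5,"grip":5}
    - {"dx":0,"dy":0,"dz":0,"twist":0.5,"grip":5}
    - {"dx":0,"dy":0,"dz":0,"twist":0.5,"grip":5}
    - {"dx":0,"dy":0,"dz":0,"twist":0,"grip":5}
    - {"dx":0,"dy":0,"dz":0,"twist":0,"grip":5}

```text
clock: 19.1
position: [0.5387, -0.0161, 0.092]
orientation: [-3.107, -0.461, 0.0]
wrist_force: [-4.9, 2.4, 7.6]
finger_gap: 0.0122
grasp_force: 41.9
```

```bash
python3 -c "
from h import *
st()"
```

```text
t 19.1 p [538.7 -16.1  92. ] yang -73.11 tilt [-0.0003  0.0003] F [-4.89  2.45  7.59] M [ 0.483  0.916 -0.101] q [-0.173  0.156  1.701  0.     1.285  1.103] gap 0.0122 gf 41.9
```

>>> send_rows:
  deltas:
    - {"dx":0,"dy":0,"dz":0,"twist":0.4,"grip":5}
    - {"dx":0,"dy":0,"dz":0,"twist":0.4,"grip":5}
    - {"dx":0,"dy":0,"dz":0,"twist":0.4,"grip":5}
    - {"dx":0,"dy":0,"dz":0,"twist":0.4,"grip":5}
    - {"dx":0,"dy":0,"dz":0,"twist":0.4,"grip":5}
    - {"dx":0,"dy":0,"dz":0,"twist":0.5,"grip":5}
    - {"dx":0,"dy":0,"dz":0,"twist":0.5,"grip":5}
    - {"dx":0,"dy":0,"dz":0,"twist":0,"grip":5}
    - {"dx":0,"dy":0,"dz":0,"twist":0,"grip":5}
    - {"dx":0,"dy":0,"dz":0,"twist":0,"grip":5}

```text
clock: 20.1
position: [0.5386, -0.0161, 0.092]
orientation: [-3.118, -0.38, 0.001]
wrist_force: [-5.6, 3.8, 6.8]
finger_gap: 0.0124
grasp_force: 42.0
```

```bash
python3 -c "
from h import *
st()"
```

```text
t 20.1 p [538.6 -16.1  92. ] yang -76.1 tilt [-0.0004  0.0003] F [-5.62  3.82  6.83] M [ 0.55   0.937 -0.029] q [-0.173  0.156  1.701  0.     1.285  1.155] gap 0.0124 gf 42.0
```

>>> send_rows:
  deltas:
    - {"dx":0,"dy":0,"dz":0,"twist":0.4,"grip":5}
    - {"dx":0,"dy":0,"dz":0,"twist":0.4,"grip":5}
    - {"dx":0,"dy":0,"dz":0,"twist":0.4,"grip":5}
    - {"dx":0,"dy":0,"dz":0,"twist":0.4,"grip":5}
    - {"dx":0,"dy":0,"dz":0,"twist":0.4,"grip":5}
    - {"dx":0,"dy":0,"dz":0,"twist":0.5,"grip":5}
    - {"dx":0,"dy":0,"dz":0,"twist":0.5,"grip":5}
    - {"dx":0,"dy":0,"dz":0,"twist":0,"grip":5}
    - {"dx":0,"dy":0,"dz":0,"twist":0,"grip":5}
    - {"dx":0,"dy":0,"dz":0,"twist":0,"grip":5}

```text
clock: 21.1
position: [0.5386, -0.016, 0.092]
orientation: [-3.127, -0.299, 0.001]
wrist_force: [-5.4, 3.2, 7.4]
finger_gap: 0.0126
grasp_force: 42.0
```

```bash
python3 -c "
from h import *
st()"
```

```text
t 21.1 p [538.6 -16.   92. ] yang -79.09 tilt [-0.0004  0.0004] F [-5.4   3.24  7.4 ] M [0.577 0.975 0.14 ] q [-0.173  0.156  1.701  0.     1.285  1.207] gap 0.0126 gf 42.0
```

>>> send_rows:
  deltas:
    - {"dx":0,"dy":0,"dz":0,"twist":0.4,"grip":5}
    - {"dx":0,"dy":0,"dz":0,"twist":0.4,"grip":5}
    - {"dx":0,"dy":0,"dz":0,"twist":0.4,"grip":5}
    - {"dx":0,"dy":0,"dz":0,"twist":0.4,"grip":5}
    - {"dx":0,"dy":0,"dz":0,"twist":0.4,"grip":5}
    - {"dx":0,"dy":0,"dz":0,"twist":0,"grip":5}
    - {"dx":0,"dy":0,"dz":0,"twist":0,"grip":5}
    - {"dx":0,"dy":0,"dz":0,"twist":0,"grip":5}
    - {"dx":0,"dy":0,"dz":0,"twist":0,"grip":5}
    - {"dx":0,"dy":0,"dz":0,"twist":0,"grip":5}

```text
clock: 22.1
position: [0.5386, -0.016, 0.092]
orientation: [-3.132, -0.244, 0.001]
wrist_force: [-5.1, 3.9, 7.4]
finger_gap: 0.0125
grasp_force: 42.0
```

```bash
python3 -c "
from h import *
st()"
```

```text
t 22.1 p [538.6 -16.   92. ] yang -81.09 tilt [-0.0004  0.0004] F [-5.05  3.87  7.41] M [0.596 0.985 0.103] q [-0.173  0.156  1.701  0.     1.285  1.242] gap 0.0125 gf 42.0
```

>>> send_rows:
  deltas:
    - {"dx":0,"dy":0,"dz":0,"twist":0.5,"grip":5}
    - {"dx":0,"dy":0,"dz":0,"twist":0.5,"grip":5}
    - {"dx":0,"dy":0,"dz":0,"twist":0.5,"grip":5}
    - {"dx":0,"dy":0,"dz":0,"twist":0.5,"grip":5}
    - {"dx":0,"dy":0,"dz":0,"twist":0.5,"grip":5}
    - {"dx":0,"dy":0,"dz":0,"twist":0.5,"grip":5}
    - {"dx":0,"dy":0,"dz":0,"twist":0.5,"grip":5}
    - {"dx":0,"dy":0,"dz":0,"twist":0.5,"grip":5}
    - {"dx":0,"dy":0,"dz":0,"twist":0,"grip":5}
    - {"dx":0,"dy":0,"dz":0,"twist":0,"grip":5}

```text
clock: 23.1
position: [0.5386, -0.016, 0.092]
orientation: [-3.138, -0.134, 0.001]
wrist_force: [-5.9, 3.8, 6.9]
finger_gap: 0.0124
grasp_force: 42.0
```

```bash
python3 -c "
from h import *
st()"
```

```text
t 23.1 p [538.6 -16.   92. ] yang -85.1 tilt [-0.0004  0.0004] F [-5.87  3.84  6.9 ] M [0.585 0.927 0.021] q [-0.173  0.156  1.701  0.     1.285  1.312] gap 0.0124 gf 42.0
```

>>> send_rows:
  deltas:
    - {"dx":0,"dy":0,"dz":0,"twist":0.5,"grip":5}
    - {"dx":0,"dy":0,"dz":0,"twist":0.5,"grip":5}
    - {"dx":0,"dy":0,"dz":0,"twist":0.5,"grip":5}
    - {"dx":0,"dy":0,"dz":0,"twist":0.5,"grip":5}
    - {"dx":0,"dy":0,"dz":0,"twist":0.5,"grip":5}
    - {"dx":0,"dy":0,"dz":0,"twist":0.5,"grip":5}
    - {"dx":0,"dy":0,"dz":0,"twist":0.5,"grip":5}
    - {"dx":0,"dy":0,"dz":0,"twist":0.5,"grip":5}
    - {"dx":0,"dy":0,"dz":0,"twist":0,"grip":5}
    - {"dx":0,"dy":0,"dz":0,"twist":0,"grip":5}

```text
clock: 24.1
position: [0.5386, -0.016, 0.092]
orientation: [-3.141, -0.024, 0.001]
wrist_force: [-5.3, 4.1, 6.9]
finger_gap: 0.0125
grasp_force: 42.0
```

```bash
python3 -c "
from h import *
st()"
```

```text
t 24.1 p [538.6 -16.   92. ] yang -89.11 tilt [-0.0004  0.0004] F [-5.32  4.12  6.88] M [ 0.589  0.98  -0.117] q [-0.173  0.156  1.701  0.     1.285  1.382] gap 0.0125 gf 42.0
```

>>> send_rows:
  deltas:
    - {"dx":0,"dy":0,"dz":0,"twist":0.4,"grip":5}
    - {"dx":0,"dy":0,"dz":0,"twist":0.4,"grip":5}
    - {"dx":0,"dy":0,"dz":0,"twist":0.4,"grip":5}
    - {"dx":0,"dy":0,"dz":0,"twist":0.4,"grip":5}
    - {"dx":0,"dy":0,"dz":0,"twist":0.4,"grip":5}
    - {"dx":0,"dy":0,"dz":0,"twist":0.5,"grip":5}
    - {"dx":0,"dy":0,"dz":0,"twist":0.5,"grip":5}
    - {"dx":0,"dy":0,"dz":0,"twist":0,"grip":5}
    - {"dx":0,"dy":0,"dz":0,"twist":0,"grip":5}
    - {"dx":0,"dy":0,"dz":0,"twist":0,"grip":5}

```text
clock: 25.1
position: [0.5386, -0.016, 0.092]
orientation: [-3.141, 0.058, 0.001]
wrist_force: [-4.2, 3.8, 7.7]
finger_gap: 0.0125
grasp_force: 42.0
```

```bash
python3 -c "
from h import *
st()"
```

```text
t 25.1 p [538.6 -16.   92. ] yang -92.1 tilt [-0.0004  0.0005] F [-4.22  3.83  7.73] M [0.685 0.95  0.005] q [-0.173  0.156  1.701  0.     1.285  1.434] gap 0.0125 gf 42.0
```

>>> send_rows:
  deltas:
    - {"dx":0,"dy":0,"dz":0,"twist":0.4,"grip":5}
    - {"dx":0,"dy":0,"dz":0,"twist":0.4,"grip":5}
    - {"dx":0,"dy":0,"dz":0,"twist":0.4,"grip":5}
    - {"dx":0,"dy":0,"dz":0,"twist":0.4,"grip":5}
    - {"dx":0,"dy":0,"dz":0,"twist":0.4,"grip":5}
    - {"dx":0,"dy":0,"dz":0,"twist":0.5,"grip":5}
    - {"dx":0,"dy":0,"dz":0,"twist":0.5,"grip":5}
    - {"dx":0,"dy":0,"dz":0,"twist":0,"grip":5}
    - {"dx":0,"dy":0,"dz":0,"twist":0,"grip":5}
    - {"dx":0,"dy":0,"dz":0,"twist":0,"grip":5}

```text
clock: 26.1
position: [0.5386, -0.016, 0.092]
orientation: [-3.138, 0.14, 0.0]
wrist_force: [-5.0, 3.7, 7.6]
finger_gap: 0.0127
grasp_force: 42.0
```

```bash
python3 -c "
from h import *
st()"
```

```text
t 26.1 p [538.6 -16.   92. ] yang -95.09 tilt [-0.0003  0.0005] F [-4.98  3.72  7.55] M [0.729 1.016 0.173] q [-0.173  0.156  1.701  0.     1.285  1.487] gap 0.0127 gf 42.0
```

>>> send_rows:
  deltas:
    - {"dx":0,"dy":0,"dz":0,"twist":0.4,"grip":5}
    - {"dx":0,"dy":0,"dz":0,"twist":0.4,"grip":5}
    - {"dx":0,"dy":0,"dz":0,"twist":0.4,"grip":5}
    - {"dx":0,"dy":0,"dz":0,"twist":0.4,"grip":5}
    - {"dx":0,"dy":0,"dz":0,"twist":0.4,"grip":5}
    - {"dx":0,"dy":0,"dz":0,"twist":0,"grip":5}
    - {"dx":0,"dy":0,"dz":0,"twist":0,"grip":5}
    - {"dx":0,"dy":0,"dz":0,"twist":0,"grip":5}
    - {"dx":0,"dy":0,"dz":0,"twist":0,"grip":5}
    - {"dx":0,"dy":0,"dz":0,"twist":0,"grip":5}

```text
clock: 27.1
position: [0.5386, -0.0159, 0.092]
orientation: [-3.135, 0.194, 0.001]
wrist_force: [-5.3, 4.0, 7.7]
finger_gap: 0.0126
grasp_force: 42.0
```

```bash
python3 -c "
from h import *
st()"
```

```text
t 27.1 p [538.6 -15.9  92. ] yang -97.09 tilt [-0.0004  0.0006] F [-5.31  4.    7.67] M [0.807 0.924 0.245] q [-1.730e-01  1.560e-01  1.701e+00  1.000e-03  1.285e+00  1.521e+00] gap 0.0126 gf 42.0
```

>>> send_rows:
  deltas:
    - {"dx":0,"dy":0,"dz":0,"twist":0.4,"grip":5}
    - {"dx":0,"dy":0,"dz":0,"twist":0.4,"grip":5}
    - {"dx":0,"dy":0,"dz":0,"twist":0.4,"grip":5}
    - {"dx":0,"dy":0,"dz":0,"twist":0.4,"grip":5}
    - {"dx":0,"dy":0,"dz":0,"twist":0.4,"grip":5}
    - {"dx":0,"dy":0,"dz":0,"twist":0,"grip":5}
    - {"dx":0,"dy":0,"dz":0,"twist":0,"grip":5}
    - {"dx":0,"dy":0,"dz":0,"twist":0,"grip":5}
    - {"dx":0,"dy":0,"dz":0,"twist":0,"grip":5}
    - {"dx":0,"dy":0,"dz":0,"twist":0,"grip":5}

```text
clock: 28.1
position: [0.5386, -0.0159, 0.092]
orientation: [-3.131, 0.249, 0.001]
wrist_force: [-5.6, 4.4, 8.0]
finger_gap: 0.0125
grasp_force: 42.2
```

```bash
python3 -c "
from h import *
st()"
```

```text
t 28.1 p [538.6 -15.9  92. ] yang -99.08 tilt [-0.0004  0.0005] F [-5.64  4.38  8.02] M [0.801 0.892 0.442] q [-0.173  0.156  1.701  0.     1.285  1.556] gap 0.0125 gf 42.2
```

>>> send_rows:
  deltas:
    - {"dx":0,"dy":0,"dz":0,"twist":0.2,"grip":5}
    - {"dx":0,"dy":0,"dz":0,"twist":0.2,"grip":5}
    - {"dx":0,"dy":0,"dz":0,"twist":0.2,"grip":5}
    - {"dx":0,"dy":0,"dz":0,"twist":0.2,"grip":5}
    - {"dx":0,"dy":0,"dz":0,"twist":0.1,"grip":5}
    - {"dx":0,"dy":0,"dz":0,"twist":0,"grip":5}
    - {"dx":0,"dy":0,"dz":0,"twist":0,"grip":5}
    - {"dx":0,"dy":0,"dz":0,"twist":0,"grip":5}
    - {"dx":0,"dy":0,"dz":0,"twist":0,"grip":5}
    - {"dx":0,"dy":0,"dz":0,"twist":0,"grip":5}

```text
clock: 29.1
position: [0.5386, -0.0159, 0.092]
orientation: [-3.129, 0.273, 0.001]
wrist_force: [-4.8, 4.8, 6.7]
finger_gap: 0.0122
grasp_force: 42.3
```

```bash
python3 -c "
from h import *
st()"
```

```text
t 29.1 p [538.6 -15.9  92. ] yang -99.97 tilt [-0.0004  0.0005] F [-4.82  4.79  6.68] M [0.753 0.957 0.531] q [-0.173  0.156  1.701  0.     1.285  1.572] gap 0.0122 gf 42.3
```

>>> send_rows:
  deltas:
    - {"dx":0,"dy":0,"dz":0,"twist":-1.2,"grip":5}
    - {"dx":0,"dy":0,"dz":0,"twist":-1.2,"grip":5}
    - {"dx":0,"dy":0,"dz":0,"twist":-1.2,"grip":5}
    - {"dx":0,"dy":0,"dz":0,"twist":-1.2,"grip":5}
    - {"dx":0,"dy":0,"dz":0,"twist":-1.2,"grip":5}
    - {"dx":0,"dy":0,"dz":0,"twist":-1.2,"grip":5}
    - {"dx":0,"dy":0,"dz":0,"twist":-1.2,"grip":5}
    - {"dx":0,"dy":0,"dz":0,"twist":-1.2,"grip":5}
    - {"dx":0,"dy":0,"dz":0,"twist":-1.2,"grip":5}
    - {"dx":0,"dy":0,"dz":0,"twist":-1.2,"grip":5}

```text
clock: 30.1
position: [0.5386, -0.016, 0.092]
orientation: [-3.141, -0.056, 0.001]
wrist_force: [-5.0, 4.0, 7.4]
finger_gap: 0.0126
grasp_force: 42.0
```

```bash
python3 -c "
from h import *
st()"
```

```text
t 30.1 p [538.6 -16.   92. ] yang -87.97 tilt [-0.0004  0.0005] F [-5.03  4.    7.41] M [ 0.668  1.006 -0.18 ] q [-0.173  0.156  1.701  0.     1.285  1.362] gap 0.0126 gf 42.0
```

>>> send_rows:
  deltas:
    - {"dx":0,"dy":0,"dz":0,"twist":-1.2,"grip":5}
    - {"dx":0,"dy":0,"dz":0,"twist":-1.2,"grip":5}
    - {"dx":0,"dy":0,"dz":0,"twist":-1.2,"grip":5}
    - {"dx":0,"dy":0,"dz":0,"twist":-1.2,"grip":5}
    - {"dx":0,"dy":0,"dz":0,"twist":-1.2,"grip":5}
    - {"dx":0,"dy":0,"dz":0,"twist":-1.2,"grip":5}
    - {"dx":0,"dy":0,"dz":0,"twist":-1.2,"grip":5}
    - {"dx":0,"dy":0,"dz":0,"twist":-1.2,"grip":5}
    - {"dx":0,"dy":0,"dz":0,"twist":-1.2,"grip":5}
    - {"dx":0,"dy":0,"dz":0,"twist":-1.2,"grip":5}

```text
clock: 31.1
position: [0.5387, -0.0161, 0.092]
orientation: [-3.118, -0.384, 0.0]
wrist_force: [-5.4, 2.8, 6.9]
finger_gap: 0.0128
grasp_force: 42.0
```

```bash
python3 -c "
from h import *
st()"
```

```text
t 31.1 p [538.7 -16.1  92. ] yang -75.96 tilt [-0.0003  0.0003] F [-5.39  2.78  6.9 ] M [ 0.505  1.005 -0.089] q [-0.173  0.156  1.701  0.     1.285  1.153] gap 0.0128 gf 42.0
```

>>> send_rows:
  deltas:
    - {"dx":0,"dy":0,"dz":0,"twist":-1.2,"grip":5}
    - {"dx":0,"dy":0,"dz":0,"twist":-1.2,"grip":5}
    - {"dx":0,"dy":0,"dz":0,"twist":-1.2,"grip":5}
    - {"dx":0,"dy":0,"dz":0,"twist":-1.2,"grip":5}
    - {"dx":0,"dy":0,"dz":0,"twist":-1.2,"grip":5}
    - {"dx":0,"dy":0,"dz":0,"twist":-1.2,"grip":5}
    - {"dx":0,"dy":0,"dz":0,"twist":-1.2,"grip":5}
    - {"dx":0,"dy":0,"dz":0,"twist":-1.2,"grip":5}
    - {"dx":0,"dy":0,"dz":0,"twist":-1.2,"grip":5}
    - {"dx":0,"dy":0,"dz":0,"twist":-1.2,"grip":5}

```text
clock: 32.1
position: [0.5387, -0.0161, 0.092]
orientation: [-3.061, -0.708, 0.0]
wrist_force: [-4.4, 2.0, 6.8]
finger_gap: 0.0124
grasp_force: 41.9
```

```bash
python3 -c "
from h import *
st()"
```

```text
t 32.1 p [538.7 -16.1  92. ] yang -63.95 tilt [-0.0002  0.0002] F [-4.45  2.05  6.77] M [0.441 0.904 0.045] q [-0.173  0.156  1.701  0.     1.285  0.943] gap 0.0124 gf 41.9
```

>>> send_rows:
  deltas:
    - {"dx":0,"dy":0,"dz":0,"twist":-1.2,"grip":5}
    - {"dx":0,"dy":0,"dz":0,"twist":-1.2,"grip":5}
    - {"dx":0,"dy":0,"dz":0,"twist":-1.2,"grip":5}
    - {"dx":0,"dy":0,"dz":0,"twist":-1.2,"grip":5}
    - {"dx":0,"dy":0,"dz":0,"twist":-1.2,"grip":5}
    - {"dx":0,"dy":0,"dz":0,"twist":-1.2,"grip":5}
    - {"dx":0,"dy":0,"dz":0,"twist":-1.2,"grip":5}
    - {"dx":0,"dy":0,"dz":0,"twist":-1.2,"grip":5}
    - {"dx":0,"dy":0,"dz":0,"twist":-1.2,"grip":5}
    - {"dx":0,"dy":0,"dz":0,"twist":-1.2,"grip":5}

```text
clock: 33.1
position: [0.5387, -0.0162, 0.092]
orientation: [-2.97, -1.024, 0.0]
wrist_force: [-4.7, 1.3, 6.5]
finger_gap: 0.0122
grasp_force: 41.9
```

```bash
python3 -c "
from h import *
st()"
```

```text
t 33.1 p [538.7 -16.2  92. ] yang -51.96 tilt [-0.0002  0.0001] F [-4.72  1.3   6.52] M [ 0.345  0.799 -0.147] q [-0.173  0.156  1.701  0.     1.284  0.734] gap 0.0122 gf 41.9
```

>>> send_rows:
  deltas:
    - {"dx":0,"dy":0,"dz":0,"twist":-1,"grip":5}
    - {"dx":0,"dy":0,"dz":0,"twist":-1,"grip":5}
    - {"dx":0,"dy":0,"dz":0,"twist":-1,"grip":5}
    - {"dx":0,"dy":0,"dz":0,"twist":-1,"grip":5}
    - {"dx":0,"dy":0,"dz":0,"twist":-1,"grip":5}
    - {"dx":0,"dy":0,"dz":0,"twist":-1,"grip":5}
    - {"dx":0,"dy":0,"dz":0,"twist":-1,"grip":5}
    - {"dx":0,"dy":0,"dz":0,"twist":-1,"grip":5}
    - {"dx":0,"dy":0,"dz":0,"twist":-1,"grip":5}
    - {"dx":0,"dy":0,"dz":0,"twist":0,"grip":5}

```text
clock: 34.1
position: [0.5388, -0.0163, 0.092]
orientation: [-2.881, -1.254, 0.0]
wrist_force: [-3.6, 1.8, 5.7]
finger_gap: 0.0126
grasp_force: 41.9
```

```bash
python3 -c "
from h import *
st()"
```

```text
t 34.1 p [538.8 -16.3  92. ] yang -42.96 tilt [-0.  0.] F [-3.62  1.83  5.68] M [0.36  0.673 0.184] q [-0.173  0.156  1.701 -0.     1.284  0.577] gap 0.0126 gf 41.9
```

>>> send_rows:
  deltas:
    - {"dx":0,"dy":0,"dz":0,"twist":-0.6,"grip":5}
    - {"dx":0,"dy":0,"dz":0,"twist":-0.6,"grip":5}
    - {"dx":0,"dy":0,"dz":0,"twist":-0.6,"grip":5}
    - {"dx":0,"dy":0,"dz":0,"twist":-0.6,"grip":5}
    - {"dx":0,"dy":0,"dz":0,"twist":-0.6,"grip":5}
    - {"dx":0,"dy":0,"dz":0,"twist":-0.4,"grip":5}
    - {"dx":0,"dy":0,"dz":0,"twist":0,"grip":5}
    - {"dx":0,"dy":0,"dz":0,"twist":0,"grip":5}
    - {"dx":0,"dy":0,"dz":0,"twist":0,"grip":5}
    - {"dx":0,"dy":0,"dz":0,"twist":0,"grip":5}

```text
clock: 35.1
position: [0.5388, -0.0163, 0.092]
orientation: [-2.843, -1.337, 0.0]
wrist_force: [-3.6, 2.1, 7.1]
finger_gap: 0.0124
grasp_force: 41.8
```

```bash
python3 -c "
from h import *
st()"
```

```text
t 35.1 p [538.8 -16.3  92. ] yang -39.61 tilt [-0.  0.] F [-3.62  2.08  7.07] M [ 0.256  0.689 -0.002] q [-0.173  0.156  1.701  0.     1.284  0.518] gap 0.0124 gf 41.8
```

>>> send_rows:
  deltas:
    - {"dx":0,"dy":0,"dz":0,"twist":0,"grip":20}
    - {"dx":0,"dy":0,"dz":0,"twist":0,"grip":30}
    - {"dx":0,"dy":0,"dz":0,"twist":0,"grip":40}
    - {"dx":0,"dy":0,"dz":0,"twist":0,"grip":40}
    - {"dx":0,"dy":0,"dz":-10,"twist":0,"grip":40}
    - {"dx":0,"dy":0,"dz":-20,"twist":0,"grip":40}
    - {"dx":0,"dy":0,"dz":-25,"twist":0,"grip":40}
    - {"dx":0,"dy":0,"dz":-25,"twist":0,"grip":40}
    - {"dx":0,"dy":0,"dz":-25,"twist":0,"grip":40}
    - {"dx":0,"dy":0,"dz":-25,"twist":0,"grip":40}

```text
clock: 36.1
position: [0.5387, -0.0163, 0.2236]
orientation: [2.842, 1.337, 0.001]
wrist_force: [-0.6, 0.3, -0.4]
finger_gap: 0.0399
grasp_force: 0.0
```

>>> send_rows:
  deltas:
    - {"dx":0,"dy":0,"dz":0,"twist":-7.56,"grip":0}
    - {"dx":0,"dy":0,"dz":0,"twist":-7.56,"grip":0}
    - {"dx":0,"dy":0,"dz":0,"twist":-7.56,"grip":0}
    - {"dx":0,"dy":0,"dz":0,"twist":-7.56,"grip":0}
    - {"dx":0,"dy":0,"dz":0,"twist":-7.56,"grip":0}
    - {"dx":-26,"dy":-16,"dz":0,"twist":0,"grip":0}
    - {"dx":-26,"dy":-16,"dz":0,"twist":0,"grip":0}
    - {"dx":-26,"dy":-16,"dz":0,"twist":0,"grip":0}
    - {"dx":-26,"dy":-16,"dz":0,"twist":0,"grip":0}
    - {"dx":-26,"dy":-16,"dz":0,"twist":0,"grip":0}

```text
clock: 37.1
position: [0.454, -0.1446, 0.2226]
orientation: [2.255, 2.186, 0.0]
wrist_force: [1.2, -0.4, 1.1]
finger_gap: 0.0003
grasp_force: 0.0
```

```bash
python3 - <<'E'
from h import *
st()
p,d=grab_frame("scene"); np.savez("s1.npz",p=p,d=d,P=pts("scene",d)); P=pts("scene",d)
cv2.imwrite("pics/s1.png",cv2.resize(p[60:260,140:400,::-1],None,fx=3,fy=3))
v,u=np.mgrid[0:420,0:560]; near=np.hypot(u-270,v-198)<45
X,Y,Z=P[...,0],P[...,1],P[...,2]
w=near&(Z>.085)&(Z<.125); print("wing",cv2.minAreaRect(np.float32(np.c_[X[w],Y[w]]*1000)))
E
```

```text
t 37.1 p [ 454.  -144.6  222.6] yang -1.8 tilt [ 0.0007 -0.0005] F [ 1.22 -0.39  1.08] M [ 0.015 -0.041 -0.032] q [-0.47  -0.058  1.654 -0.     1.544 -0.439] gap 0.0003 gf 0.0
wing ((538.9798583984375, -15.652822494506836), (55.61113739013672, 13.972724914550781), 50.40714645385742)
```

View pics/s1.png

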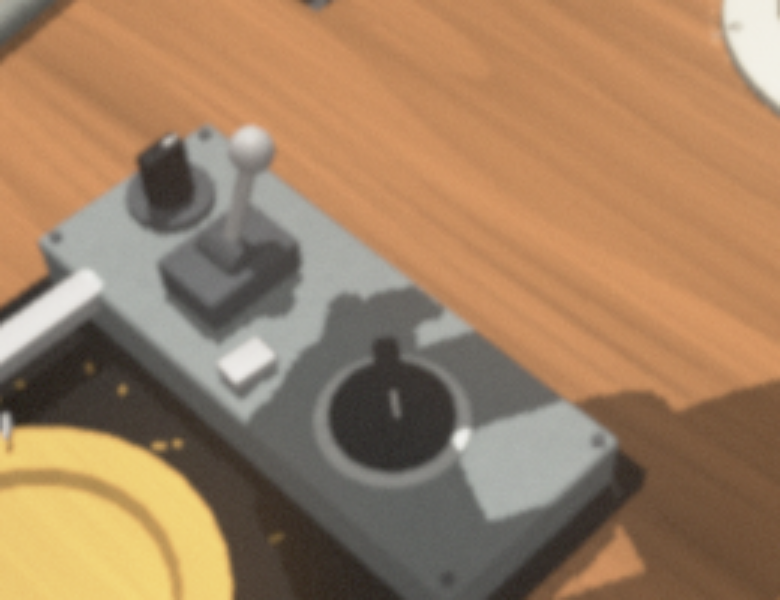

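The picture shows the gripper clear, with the gauge, feed knob and lever as they were (ball at crop (250,148)). The wing has turned by a net 17.6°, which matches notch 3.

>>> send_rows:
  deltas:
    - {"dx":-9,"dy":0,"dz":15,"twist":0,"grip":0}
    - {"dx":0,"dy":0,"dz":20,"twist":0,"grip":0}
    - {"dx":0,"dy":0,"dz":20,"twist":0,"grip":0}
    - {"dx":0,"dy":0,"dz":18,"twist":0,"grip":0}
    - {"dx":0,"dy":0,"dz":0,"twist":0,"grip":0}
    - {"dx":0,"dy":8,"dz":0,"twist":0,"grip":0}
    - {"dx":0,"dy":8,"dz":0,"twist":0,"grip":0}
    - {"dx":0,"dy":8,"dz":0,"twist":0,"grip":0}
    - {"dx":0,"dy":8,"dz":0,"twist":0,"grip":0}
    - {"dx":0,"dy":8,"dz":0,"twist":0,"grip":0}

```text
clock: 38.15
position: [0.4952, -0.1544, 0.151]
orientation: [2.255, 2.185, -0.001]
wrist_force: [-22.6, 4.0, 55.2]
finger_gap: 0.0001
grasp_force: 25.2
```

```bash
python3 -c "
from h import *
st()"
```

```text
t 38.15 p [ 495.2 -154.4  151. ] yang -1.8 tilt [ 0.0005 -0.0015] F [-22.6    3.99  55.15] M [ 0.763  3.525 -0.017] q [-4.500e-01  6.800e-02  1.674e+00 -1.000e-03  1.399e+00 -4.190e-01] gap 0.0001 gf 25.2
```

>>> send_rows:
  deltas:
    - {"dx":0,"dy":6,"dz":0,"twist":0,"grip":0}
    - {"dx":0,"dy":6,"dz":0,"twist":0,"grip":0}
    - {"dx":0,"dy":4,"dz":0,"twist":0,"grip":0}
    - {"dx":0,"dy":4,"dz":0,"twist":0,"grip":0}
    - {"dx":0,"dy":3,"dz":0,"twist":0,"grip":0}
    - {"dx":0,"dy":3,"dz":0,"twist":0,"grip":0}
    - {"dx":0,"dy":2,"dz":0,"twist":0,"grip":0}
    - {"dx":0,"dy":0,"dz":0,"twist":0,"grip":0}
    - {"dx":0,"dy":0,"dz":0,"twist":0,"grip":0}
    - {"dx":0,"dy":0,"dz":0,"twist":0,"grip":0}

```text
clock: 39.15
position: [0.5231, -0.155, 0.1492]
orientation: [2.255, 2.186, 0.0]
wrist_force: [-1.2, 0.2, 3.9]
finger_gap: 0.0003
grasp_force: 1.6
```

```bash
python3 - <<'E'
from h import *
st()
p,d=grab_frame("scene")
cv2.imwrite("pics/s2.png",cv2.resize(p[40:240,120:380,::-1],None,fx=3,fy=3))
E
```

```text
t 39.15 p [ 523.1 -155.   149.2] yang -1.8 tilt [ 0.0007 -0.0005] F [-1.2   0.22  3.89] M [-0.028  0.025  0.001] q [-0.429  0.125  1.615 -0.     1.401 -0.398] gap 0.0003 gf 1.6
```

View pics/s2.png

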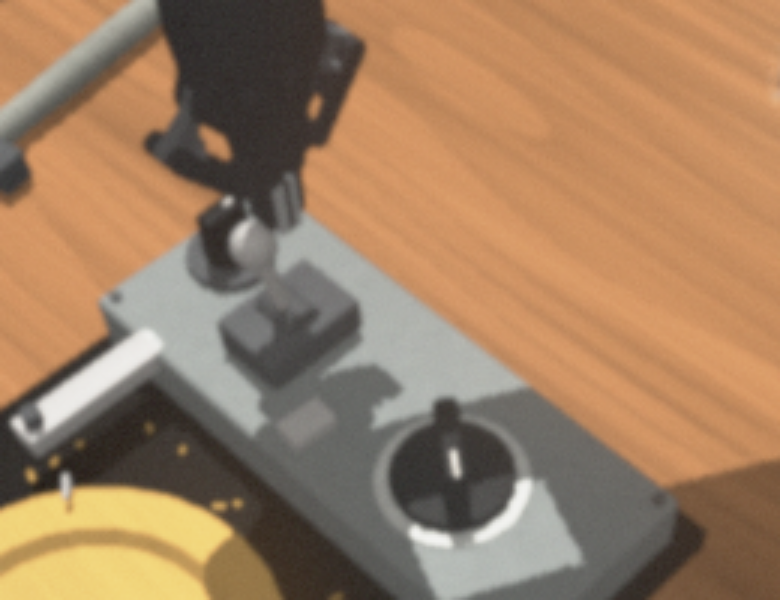

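The ball at crop (250,243) has swung towards the tray with the finger touching behind it. I'll keep pushing gently until the end stop.

>>> send_rows:
  deltas:
    - {"dx":0,"dy":1,"dz":0,"twist":0,"grip":0}
    - {"dx":0,"dy":1,"dz":0,"twist":0,"grip":0}
    - {"dx":0,"dy":1,"dz":0,"twist":0,"grip":0}
    - {"dx":0,"dy":1,"dz":0,"twist":0,"grip":0}
    - {"dx":0,"dy":1,"dz":0,"twist":0,"grip":0}
    - {"dx":0,"dy":0,"dz":0,"twist":0,"grip":0}
    - {"dx":0,"dy":0,"dz":0,"twist":0,"grip":0}
    - {"dx":0,"dy":0,"dz":0,"twist":0,"grip":0}
    - {"dx":0,"dy":0,"dz":0,"twist":0,"grip":0}
    - {"dx":0,"dy":0,"dz":0,"twist":0,"grip":0}

```text
clock: 40.2
position: [0.5274, -0.1551, 0.1487]
orientation: [-2.256, -2.186, 0.0]
wrist_force: [-0.4, 0.3, 1.5]
finger_gap: 0.0003
grasp_force: 0.6
```

```bash
python3 - <<'E'
from h import *
st()
for n,c in(("scene",(203,121)),("top",(436,240))):
    p,d=grab_frame(n);P=pts(n,d)
    X,Y,Z=P[...,0],P[...,1],P[...,2]
    b=(abs(Y+.155)<.014)&(X>.5)&(X<.59)&(Z>.12)&(Z<.175)&(p.min(-1)>110); print(n,b.sum(),P[b].mean(0),P[b].min(0),P[b].max(0))
E
```

```text
t 40.2 p [ 527.4 -155.1  148.7] yang -1.81 tilt [-0.0001 -0.0001] F [-0.36  0.31  1.51] M [-0.014 -0.02   0.008] q [-0.426  0.134  1.606 -0.     1.402 -0.394] gap 0.0003 gf 0.6
scene 218 [ 0.54705727 -0.15160771  0.15782152] [ 0.51510993 -0.16663145  0.12051737] [ 0.55959965 -0.14312927  0.1696263 ]
top 103 [ 0.54840805 -0.15366527  0.16214561] [ 0.53353797 -0.16139757  0.12076277] [ 0.55974922 -0.14604487  0.16859108]
```

>>> send_rows:
  deltas:
    - {"dx":0,"dy":2,"dz":0,"twist":0,"grip":0}
    - {"dx":0,"dy":2,"dz":0,"twist":0,"grip":0}
    - {"dx":0,"dy":1,"dz":0,"twist":0,"grip":0}
    - {"dx":0,"dy":1,"dz":0,"twist":0,"grip":0}
    - {"dx":0,"dy":1,"dz":0,"twist":0,"grip":0}
    - {"dx":0,"dy":1,"dz":0,"twist":0,"grip":0}
    - {"dx":0,"dy":0,"dz":0,"twist":0,"grip":0}
    - {"dx":0,"dy":0,"dz":0,"twist":0,"grip":0}
    - {"dx":0,"dy":0,"dz":0,"twist":0,"grip":0}
    - {"dx":0,"dy":0,"dz":0,"twist":0,"grip":0}

```text
clock: 41.3
position: [0.5355, -0.1554, 0.1488]
orientation: [2.256, 2.186, -0.0]
wrist_force: [0.3, 0.1, 0.9]
finger_gap: -0.0001
grasp_force: 0.1
```

```bash
python3 -c "
from h import *
st()"
```

```text
t 41.3 p [ 535.5 -155.4  148.8] yang -1.81 tilt [ 0.0001 -0.0001] F [0.28 0.13 0.89] M [ 0.023  0.027 -0.015] q [-0.421  0.15   1.588 -0.     1.404 -0.389] gap -0.0001 gf 0.1
```

>>> send_rows:
  deltas:
    - {"dx":0,"dy":1,"dz":0,"twist":0,"grip":0}
    - {"dx":0,"dy":1,"dz":0,"twist":0,"grip":0}
    - {"dx":0,"dy":0,"dz":0,"twist":0,"grip":0}
    - {"dx":0,"dy":0,"dz":0,"twist":0,"grip":0}
    - {"dx":0,"dy":0,"dz":0,"twist":0,"grip":0}
    - {"dx":0,"dy":0,"dz":0,"twist":0,"grip":0}
    - {"dx":0,"dy":0,"dz":0,"twist":0,"grip":0}
    - {"dx":0,"dy":0,"dz":0,"twist":0,"grip":0}
    - {"dx":0,"dy":0,"dz":0,"twist":0,"grip":0}
    - {"dx":0,"dy":0,"dz":0,"twist":0,"grip":0}

```text
clock: 42.3
position: [0.5375, -0.1554, 0.1487]
orientation: [2.256, 2.186, -0.0]
wrist_force: [-0.8, -0.2, -0.3]
finger_gap: 0.0002
grasp_force: 0.1
```

```bash
python3 -c "
from h import *
st()"
```

```text
t 42.3 p [ 537.5 -155.4  148.7] yang -1.81 tilt [-0.     -0.0001] F [-0.84 -0.18 -0.3 ] M [-0.001  0.053 -0.033] q [-0.419  0.154  1.583 -0.     1.404 -0.387] gap 0.0002 gf 0.1
```

```bash
python3 - <<'E'
from h import *
for n in("scene","top"):
    p,d=grab_frame(n);P=pts(n,d)
    X,Y,Z=P[...,0],P[...,1],P[...,2]
    b=(abs(Y+.155)<.014)&(X>.5)&(X<.60)&(Z>.12)&(Z<.175)&(p.min(-1)>110); print(n,b.sum(),P[b].mean(0),P[b].min(0),P[b].max(0))
E
```

```text
scene 215 [ 0.55538422 -0.15203087  0.15611718] [ 0.52369689 -0.16579433  0.12013878] [ 0.56813003 -0.1435064   0.17448456]
top 113 [ 0.55774222 -0.15407509  0.15951286] [ 0.53806429 -0.16288855  0.12104641] [ 0.56711517 -0.14714963  0.16614497]
```

>>> send_rows:
  deltas:
    - {"dx":0,"dy":1,"dz":0,"twist":0,"grip":0}
    - {"dx":0,"dy":1,"dz":0,"twist":0,"grip":0}
    - {"dx":0,"dy":1,"dz":0,"twist":0,"grip":0}
    - {"dx":0,"dy":0,"dz":0,"twist":0,"grip":0}
    - {"dx":0,"dy":0,"dz":0,"twist":0,"grip":0}
    - {"dx":0,"dy":0,"dz":0,"twist":0,"grip":0}
    - {"dx":0,"dy":0,"dz":0,"twist":0,"grip":0}
    - {"dx":0,"dy":0,"dz":0,"twist":0,"grip":0}
    - {"dx":0,"dy":0,"dz":0,"twist":0,"grip":0}
    - {"dx":0,"dy":0,"dz":0,"twist":0,"grip":0}

```text
clock: 43.4
position: [0.5397, -0.1554, 0.1484]
orientation: [-2.255, -2.185, 0.002]
wrist_force: [-9.8, 1.3, 1.2]
finger_gap: -0.0
grasp_force: 4.1
```

```bash
python3 -c "
from h import *
st()"
```

```text
t 43.4 p [ 539.7 -155.4  148.4] yang -1.81 tilt [-0.0022  0.0002] F [-9.8   1.3   1.15] M [0.074 1.47  0.002] q [-4.170e-01  1.600e-01  1.577e+00 -1.000e-03  1.407e+00 -3.850e-01] gap -0.0 gf 4.1
```

The end stop is felt at about 10 N, so I back away and lift.

>>> send_rows:
  deltas:
    - {"dx":0,"dy":-5,"dz":0,"twist":0,"grip":0}
    - {"dx":0,"dy":-15,"dz":0,"twist":0,"grip":0}
    - {"dx":0,"dy":-20,"dz":0,"twist":0,"grip":0}
    - {"dx":0,"dy":-10,"dz":-5,"twist":0,"grip":0}
    - {"dx":0,"dy":0,"dz":-20,"twist":0,"grip":0}
    - {"dx":0,"dy":0,"dz":-30,"twist":0,"grip":0}
    - {"dx":0,"dy":0,"dz":-30,"twist":0,"grip":0}
    - {"dx":0,"dy":-30,"dz":-10,"twist":0,"grip":0}
    - {"dx":0,"dy":-30,"dz":0,"twist":0,"grip":0}
    - {"dx":0,"dy":0,"dz":0,"twist":0,"grip":0}

```text
clock: 44.4
position: [0.4288, -0.1519, 0.2451]
orientation: [2.255, 2.184, 0.001]
wrist_force: [0.7, 0.6, 0.8]
finger_gap: 0.0001
grasp_force: 0.0
```

```bash
python3 - <<'E'
from h import *
st()
p,d=grab_frame("scene");P=pts("scene",d)
X,Y,Z=P[...,0],P[...,1],P[...,2]
b=(abs(Y+.155)<.014)&(X>.5)&(X<.60)&(Z>.13)&(Z<.175)&(p.min(-1)>110); print(P[b].mean(0),P[b].max(0))
v,u=np.mgrid[0:420,0:560]; w=(np.hypot(u-270,v-198)<45)&(Z>.085)&(Z<.125); print("wing",cv2.minAreaRect(np.float32(np.c_[X[w],Y[w]]*1000)))
cv2.imwrite("pics/s3.png",cv2.resize(p[40:300,100:400,::-1],None,fx=2,fy=2))
E
```

```text
t 44.4 p [ 428.8 -151.9  245.1] yang -1.84 tilt [ 0.0017 -0.0013] F [0.67 0.56 0.78] M [ 0.027 -0.001  0.015] q [-0.51  -0.112  1.659 -0.     1.593 -0.478] gap 0.0001 gf 0.0
[ 0.55840804 -0.15256494  0.15952963] [ 0.5682723  -0.14349204  0.16623185]
wing ((539.2168579101562, -15.450756072998047), (54.71485137939453, 13.974692344665527), 50.691165924072266)
```

View pics/s3.png

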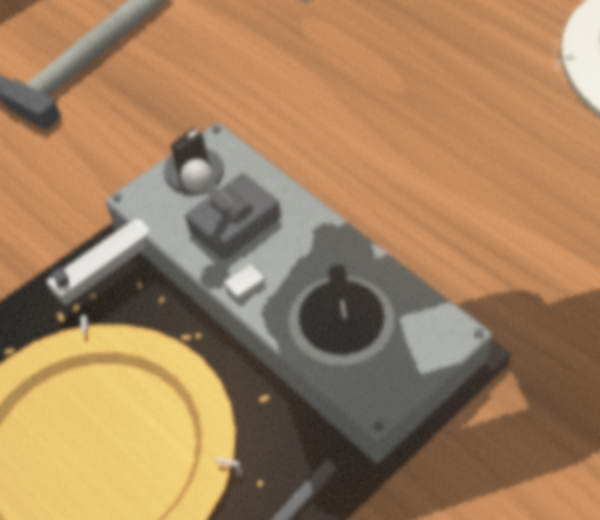

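The lever leans fully towards the tray (ball at crop (196,175), x travel 53 to 54 mm). The dial has not moved since its release, and the gauge, punch and feed knob are undisturbed.

```bash
python3 -c "
from cell import *
print(finish_job())"
```

```text
the job is handed in; nothing more can be done
None
```

The job is handed in at about 44 s: dial pressed on its zero stop (about 0.53 Nm), backed off three clicks into the third notch, lever pushed fully over to its stop and released; one caveat is that the first lever push put about 55 N on the wrist, and I could not tell whether a finger or the gripper's body (40 N limit) took it.

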